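# Wake the print bench: press the start switches in order

## Robot

A 6-joint arm with a two-finger parallel gripper is mounted at the origin on the work surface. World frame = base frame: x ahead of the robot, y to its left, z up, the work surface at z = 0. Lengths are in m, angles in degrees, forces in N, time in s.
With the tool pointing down it reaches from about 0.3 to 0.875 m from the base axis. Payload 6.4 kg.
Tool frame: the origin (TCP) lies midway between the tips of the shut fingers; the grasp point (between the pads) lies 19 mm behind it (r.hold_point_z is the distance from the TCP to the grasp point, in m); z points along the fingers, x is the direction in which the jaws open and shut, and the axes are right-handed (so a half turn about z gives the same grasp; the last joint's range is limited). The gripper opens to 88 mm and grips with 3 to 60 N. Pads are 18 mm wide; open, the fingers measure 123 mm over their backs; the gripper's body (75 mm by 187 mm) begins 45 mm behind the grasp point.
Start: joints at [-80.289, 10.359, 92.074, -0, 77.567, -11.82], TCP at [0.211, -0.535, 0.239] pointing down, gripper open.
Joint ranges: [-171.53, 171.53], [-51.25, 118.39], [17.06, 147.69], [-65.23, 245.23], [0, 150.52], [-178.68, 178.68]. Speed limits (degrees/s): [147.25, 147.25, 172.46, 180, 180, 180].

## Interface

Orientations are given as [roll, pitch, yaw] about the fixed x, y, z axes, in that order (R = Rz(yaw) Ry(pitch) Rx(roll)).
In Python, from plant import r gives the robot as it stands.
- The arm moves only by the tool send_rows, never from a script. Its argument "rows" is a list of rows, each a list of 7 numbers: the turn, a rotation vector about the tool's x, y, z in units of 6 degrees (1.0 is 6 degrees), then the shift along the tool's x, y, z in units of 25 mm (1.0 is 25 mm), then the finger opening in mm, from 0 to 88.1. A call has 1 to 5 rows; each row shifts and turns the commanded pose from where the row before left it, along the tool's axes as they then stand; what a row does not reach is not made up. A row lasts 1/8 s, in which the tool goes at most 62.5 mm and 10.7 degrees, less where a joint would pass 70% of its speed; a pose out of reach is approached as far as the arm can. A call is refused whole if a number of a shift passes 1 or a number of a turn 1, either way. A call with a gripper value outside its range is refused whole. The fingers move at their own pace and stop on an object; "grip_force" is the grip in N (left out, the last holds). Time passes only in rows, so rows that do not move let the fingers close. It gives the time, the measured TCP pose, the force and the opening at its end, in the units of the state.
- r.read_state(): the state, without advancing time (a new reading comes with each control period).
- r.snapshot(name): name is "scene" or "top"; returns the picture (420x560x3 uint8, red, green, blue); there is no depth.
- r.get_calibration(name): a dict with "fx", "fy", "cx", "cy" (pixels), "D" ([k1, k2, p1, p2, k3] as OpenCV has them; the pictures are not rectified), "cam_to_world" (4x4, takes a point from camera to world coordinates). Camera axes: x right, y up, looking along -z (the intrinsics and any distortion apply to the point x, -y, -z); pixel columns grow to the right and rows downward; lengths in m; the calibration is good to about 2 mm. A picture is of the moment at which its call begins. get_calibration takes no time and is no camera call.
- r.hand_in(): hands the job in, once; it reports no verdict.
The state is a dict: "clock": time; "joint_positions": joint angles; "qd": joint speeds; "joint_torque": joint torques, N m; "position": TCP position; "tool_rot": TCP orientation; "contact_force": force on the tool from outside, world axes, zero at the start; "torque": the same for the moment, N m; "opening": opening from 0.0 (shut) to 1.0 (fully open).
Only numpy, scipy, OpenCV 4.12 (cv2) and the standard library are available. Lean on these libraries where they do the work, as an engineer would, in place of code of your own. Each camera call takes 0.05 s, during which the arm holds its last target. There are 200 camera calls.

## Task

Start up the print bench with its switch stations: with a fingertip, gently press down the blue cap (extractor), then the green one (power supply), then the yellow one (printer), in that order, each fully down so that it stays down. Leave the red emergency-stop cap up, and do not pick up, tip or shift any station or anything else on the table. Finish with the hand clear.

Things in the scene. Friction and masses are not known exactly. Their poses are not given: they have to be found in the camera images.
- blue_station: Loose wireless switch station (fume extractor), about 0.7 kg: grey box with white top plate, 70 (x) x 90 (y) x 50 mm high, carrying one big round blue push cap on its middle. Origin: centre of the underside; z up, x and y along the box's sides.
- blue_top (a point): Centre of the top face of the blue cap. The cap is a disc 36 mm across and 12 mm thick; up, its top is 88 mm above the table and 38 mm above the box top (a black collar 46 mm across and 6 mm high surrounds its stem). It moves down with the cap.
- blue_button (a joint): How far the blue cap is pushed in, m: 0 = fully up, 0.010 = fully down. It gives way to about 4 N all along the travel, then a spring in the cap yields softly by up to 8 mm more (about 1.5 N per mm) and comes back when let go; the stem has no return spring and stays where it is left; starts up.
- green_station: Loose wireless switch station (power supply), about 0.7 kg: grey box with white top plate, 70 (x) x 90 (y) x 50 mm high, carrying one big round green push cap on its middle. Origin: centre of the underside; z up, x and y along the box's sides.
- green_top (a point): Centre of the top face of the green cap. The cap is a disc 36 mm across and 12 mm thick; up, its top is 88 mm above the table and 38 mm above the box top (a black collar 46 mm across and 6 mm high surrounds its stem). It moves down with the cap.
- green_button (a joint): How far the green cap is pushed in, m: 0 = fully up, 0.010 = fully down. It gives way to about 4 N all along the travel, then a spring in the cap yields softly by up to 8 mm more (about 1.5 N per mm) and comes back when let go; the stem has no return spring and stays where it is left; starts up.
- yellow_station: Loose wireless switch station (printer), about 0.7 kg: grey box with white top plate, 70 (x) x 90 (y) x 50 mm high, carrying one big round yellow push cap on its middle. Origin: centre of the underside; z up, x and y along the box's sides.
- yellow_top (a point): Centre of the top face of the yellow cap. The cap is a disc 36 mm across and 12 mm thick; up, its top is 88 mm above the table and 38 mm above the box top (a black collar 46 mm across and 6 mm high surrounds its stem). It moves down with the cap.
- yellow_button (a joint): How far the yellow cap is pushed in, m: 0 = fully up, 0.010 = fully down. It gives way to about 4 N all along the travel, then a spring in the cap yields softly by up to 8 mm more (about 1.5 N per mm) and comes back when let go; the stem has no return spring and stays where it is left; starts up.
- red_station: Loose wireless switch station (emergency stop), about 0.7 kg: grey box with white top plate, 70 (x) x 90 (y) x 50 mm high, carrying one big round red push cap on its middle. Origin: centre of the underside; z up, x and y along the box's sides.
- red_top (a point): Centre of the top face of the red cap. The cap is a disc 36 mm across and 12 mm thick; up, its top is 88 mm above the table and 38 mm above the box top (a black collar 46 mm across and 6 mm high surrounds its stem). It moves down with the cap.
- red_button (a joint): How far the red cap is pushed in, m: 0 = fully up, 0.010 = fully down. It gives way to about 4 N all along the travel, then a spring in the cap yields softly by up to 8 mm more (about 1.5 N per mm) and comes back when let go; the stem has no return spring and stays where it is left; starts up.
- screwdriver: Loose bystander: screwdriver 140 mm long lying on the table, at most 35 mm high. Leave alone.
- connector: Loose bystander: brass-coloured round connector shell standing on the table, 36 mm across the foot, 42 mm high; origin at the centre of its underside. Leave alone.
- tray: Loose bystander: open orange parts tray 100 (x) x 140 (y) x 45 mm high with metal fittings in it; origin at the centre of its underside. Leave alone.

How it is judged:
By the outcome, as a careful person would: the job done as asked, in the order asked, and still so for the second after the job is handed in, with the robot touching nothing.
It also fails if it takes over 48 s, if anything falls off the work surface, if the arm or the gripper's body presses on something with over 40 N, if the wrist force passes 120 N, or if a joint passes its speed limit or range.

## Working session

There is one attempt and no reset: what is moved stays moved. The work goes in short steps, Python scripts to look and compute and a tool call to move; the robot and the scene stay as the last step left them, time stands still between calls to the robot, and variables do not carry over. Pictures are saved under pics/ and viewed, about 8 in all and at most 12, crops included, and the job is handed in when it is done.

Besides the shell and the picture viewer there is one more tool, called after ">>>" in YAML: its name, and indented under it one key for each argument. send_rows: Moves the arm, as the interface text tells. Its arguments: {"type":"object","properties":{"rows":{"type":"array"},"grip_force":{"type":"number"}},"required":["rows"]}

```bash
mkdir -p pics
python3 - <<'E'
from plant import r
import cv2
for n in("scene","top"):
    cv2.imwrite(f"pics/{n}0.png",cv2.cvtColor(r.snapshot(n),cv2.COLOR_RGB2BGR))
    c=r.get_calibration(n);print(n,c)
print(r.read_state())
E
```

```text
scene {'fx': 500.68399107673514, 'fy': 500.68399107673514, 'cx': 282.2836710354258, 'cy': 216.04608778901897, 'D': array([-0.01393682,  0.        ,  0.        ,  0.        ,  0.        ]), 'cam_to_world': array([[ 0.05033188, -0.7966478 ,  0.60234458,  1.09024366],
       [ 0.99863215,  0.04869487, -0.01904288, -0.00991181],
       [-0.01416063,  0.60247913,  0.79800901,  0.84262678],
       [ 0.        ,  0.        ,  0.        ,  1.        ]])}
top {'fx': 425.7355469801113, 'fy': 425.7355469801113, 'cx': 271.02543524888944, 'cy': 211.6296969311981, 'D': array([-0.10390352,  0.        ,  0.        ,  0.        ,  0.        ]), 'cam_to_world': array([[ 1.95261487e-03,  9.87014097e-01, -1.60621793e-01,
         3.95705524e-01],
       [-9.99958508e-01,  4.98012041e-04, -9.09583266e-03,
        -2.35748097e-03],
       [-8.89772347e-03,  1.60632889e-01,  9.86974116e-01,
         9.83986124e-01],
       [ 0.00000000e+00,  0.00000000e+00,  0.00000000e+00,
         1.00000000e+00]])}
{'clock': 0.1, 'joint_positions': array([-8.02887027e+01,  1.03955766e+01,  9.21254485e+01,  8.90810889e-04,
        7.75657388e+01, -1.18220586e+01]), 'qd': array([ 0.0565414 ,  0.03214522, -0.12391417, -0.02150082, -0.04142859,
       -0.03383347]), 'joint_torque': array([ 6.38761594e-04, -4.34821880e+01, -3.42696726e+01,  7.05112657e-02,
        3.40423733e-02, -2.95308166e-05]), 'position': array([ 0.21097182, -0.53439598,  0.23792447]), 'tool_rot': array([-1.79981373e+02,  8.47454587e-02, -6.84668228e+01]), 'contact_force': array([-0.44182788,  0.23763888, -0.0971054 ]), 'torque': array([ 0.02372665, -0.02476937, -0.0097399 ]), 'opening': 0.99833539687657}
```

View pics/top0.png

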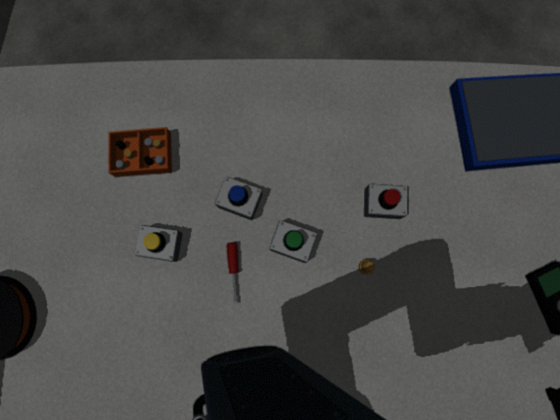

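View pics/scene0.png

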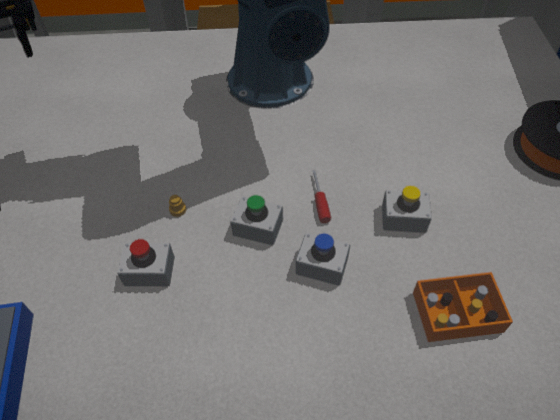

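```bash
cat > h.py <<'E'
import numpy as np, cv2
from plant import r
def to_world(n,uv,z):
    c=r.get_calibration(n);K=np.array([[c["fx"],0,c["cx"]],[0,c["fy"],c["cy"]],[0,0,1]])
    p=cv2.undistortPoints(np.array([[uv]],float),K,c["D"])[0,0]
    T=c["cam_to_world"];d=T[:3,:3]@[p[0],-p[1],-1];o=T[:3,3]
    return o+d*(z-o[2])/d[2]
H={"blue":(100,130,0),"green":(45,85,0),"yellow":(22,34,0),"red":(0,6,174)}
def caps(n,z=0.084,pic=None):
    im=r.snapshot(n) if pic is None else cv2.imread(pic)[:,:,::-1]
    hsv=cv2.cvtColor(np.ascontiguousarray(im),cv2.COLOR_RGB2HSV);h,s,v=cv2.split(hsv)
    for k,(a,b,w) in H.items():
        m=((h>=a)&(h<=b)|((w>0)&(h>=w)))&(s>150)&(v>60)
        N,L,S,C=cv2.connectedComponentsWithStats(m.astype(np.uint8))
        for i in range(1,N):
            if 80<S[i][4]<900: print(n,k,C[i].round(1),S[i],to_world(n,C[i],z).round(4))
def shift(x,y,z):
    s=r.read_state();R=cv2.Rodrigues
    from scipy.spatial.transform import Rotation as Ro
    d=Ro.from_euler("xyz",s["tool_rot"],degrees=True).inv().apply(np.array([x,y,z])-s["position"])/0.025
    print("at",s["position"].round(4),"units",d.round(2),"t",s["clock"])
E
python3 - <<'E'
from h import *
caps("top",pic="pics/top0.png");caps("scene",pic="pics/scene0.png")
im=cv2.imread("pics/top0.png")[165:275,120:420]
im2=cv2.imread("pics/scene0.png")[170:300,110:440]
a=cv2.resize(im,(780,286),interpolation=2);b=cv2.resize(im2,(780,307),interpolation=2)
cv2.imwrite("pics/c0.png",np.vstack([a,b]))
E
```

```text
top blue [497.7 123.5] [458  74 102  92 779] [ 0.747  -0.5132  0.084 ]
top blue [236.2 193. ] [229 186  15  15 174] [0.5829 0.0813 0.084 ]
top green [293.3 239.7] [287 233  14  14 144] [ 0.4818 -0.0414  0.084 ]
top yellow [151.5 241.1] [144 233  16  17 198] [0.4781 0.2619 0.084 ]
top red [391.9 196.4] [385 190  15  14 172] [ 0.5757 -0.2561  0.084 ]
top red [231.  257.7] [228 243   7  30 171] [0.4435 0.0902 0.084 ]
scene blue [323.9 241.2] [315 234  18  15 203] [0.5797 0.0812 0.084 ]
scene green [255.1 201.9] [248 196  16  13 154] [ 0.48   -0.0427  0.084 ]
scene yellow [411.1 192.4] [403 186  17  14 185] [0.475  0.2634 0.084 ]
scene red [322.8 204.9] [317 192  13  25 180] [0.4954 0.0876 0.084 ]
scene red [139. 247.] [130 240  19  15 222] [ 0.5724 -0.2565  0.084 ]
```

View pics/c0.png

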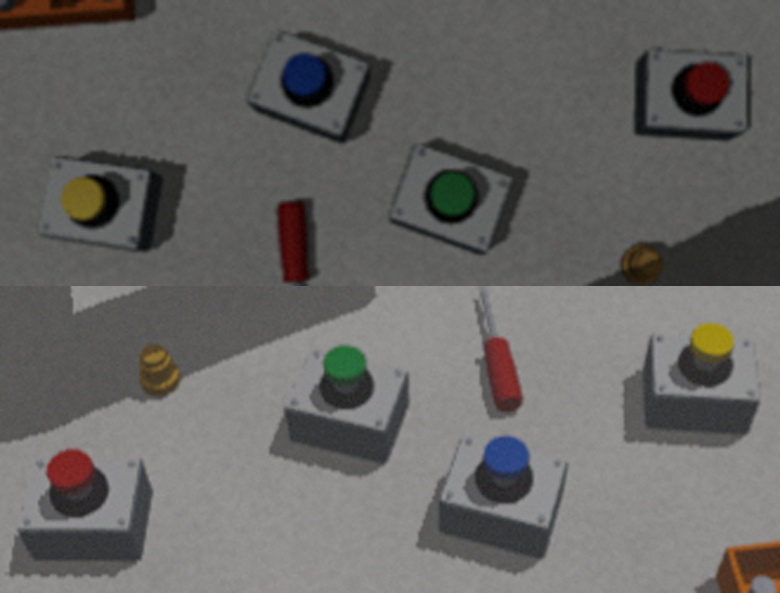

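The caps are clear in both views. In the top image they are at blue (236,193), green (293,240), yellow (152,241) and red (392,196), and the two cameras agree to about 3 mm.

```bash
python3 -c "
from h import *
shift(.581,.081,.12);shift(.481,-.042,.12);shift(.4765,.2625,.12)"
```

```text
at [ 0.211  -0.5344  0.2379] units [-17.46 -22.8    4.75] t 0.1
at [ 0.211  -0.5344  0.2379] units [-14.35 -17.27   4.74] t 0.1
at [ 0.211  -0.5344  0.2379] units [-25.75 -21.58   4.76] t 0.1
```

>>> send_rows:
  rows:
    - [0,0,0,-0.7,-0.9,0,0]
    - [0,0,0,-0.7,-0.9,0,0]
    - [0,0,0,-0.7,-0.9,0,0]
    - [0,0,0,-0.7,-0.9,0,0]
    - [0,0,0,-0.7,-0.9,0,0]
  grip_force: 10

```text
clock: 0.72
position: [0.2839, -0.4111, 0.2383]
tool_rot: [-180.0, 0.0, -68.5]
contact_force: [-0.2, 0.0, 0.3]
opening: 0.456
```

>>> send_rows:
  rows:
    - [0,0,0,-0.7,-0.9,0,0]
    - [0,0,0,-0.7,-0.9,0,0]
    - [0,0,0,-0.7,-0.9,0,0]
    - [0,0,0,-0.7,-0.9,0,0]
    - [0,0,0,-0.7,-0.9,0,0]

```text
clock: 1.35
position: [0.3563, -0.2885, 0.2384]
tool_rot: [180.0, 0.0, -68.5]
contact_force: [0.1, -1.1, 0.1]
opening: 0.003
```

>>> send_rows:
  rows:
    - [0,0,0,-0.7,-0.9,0,0]
    - [0,0,0,-0.7,-0.9,0,0]
    - [0,0,0,-0.7,-0.9,0,0]
    - [0,0,0,-0.7,-0.9,0,0]
    - [0,0,0,-0.7,-0.9,0,0]

```text
clock: 1.98
position: [0.4288, -0.1658, 0.2384]
tool_rot: [180.0, 0.0, -68.5]
contact_force: [1.2, 1.1, 0.9]
opening: 0.008
```

>>> send_rows:
  rows:
    - [0,0,0,-0.7,-0.9,0,0]
    - [0,0,0,-0.7,-0.9,0,0]
    - [0,0,0,-0.7,-0.9,0,0]
    - [0,0,0,-0.7,-0.9,0,0]
    - [0,0,0,-0.7,-0.9,0,0]

```text
clock: 2.6
position: [0.5013, -0.0432, 0.2383]
tool_rot: [180.0, 0.0, -68.5]
contact_force: [-0.1, -0.4, 0.0]
opening: 0.005
```

>>> send_rows:
  rows:
    - [0,0,0,-0.7,-0.9,0,0]
    - [0,0,0,-0.7,-0.9,0,0]
    - [0,0,0,-0.7,-0.9,0,0]
    - [0,0,0,-0.7,-0.9,0,0]
    - [0,0,0,0,0,0,0]

```text
clock: 3.22
position: [0.5593, 0.0553, 0.2381]
tool_rot: [180.0, 0.0, -68.3]
contact_force: [-0.0, -0.5, 0.9]
opening: 0.004
```

```bash
python3 -c "
from h import *
shift(.581,.081,.105);print(r.read_state())"
```

```text
at [0.5593 0.0553 0.2381] units [-0.63 -1.19  5.32] t 3.225
{'clock': 3.225, 'joint_positions': array([-6.45737746e+00,  8.77752842e+00,  9.39641146e+01,  9.98199456e-03,
        7.73139975e+01,  6.18700937e+01]), 'qd': array([-1.93874053, -1.12228902,  1.51040748, -0.81113671,  0.26191513,
       -1.29223822]), 'joint_torque': array([  0.92987699, -41.81457639, -34.83239651,   0.25645969,
        -0.13293686,   0.25869752]), 'position': array([0.55930662, 0.05530189, 0.23812393]), 'tool_rot': array([ 1.79955522e+02,  3.48191875e-02, -6.83296815e+01]), 'contact_force': array([-0.01418825, -0.46738402,  0.9216468 ]), 'torque': array([0.02820743, 0.00146893, 0.00527017]), 'opening': 0.003729697271492587}
```

>>> send_rows:
  rows:
    - [0,0,0,-0.6,-0.6,0.8,0]
    - [0,0,0,0,-0.6,0.8,0]
    - [0,0,0,0,0,1,0]
    - [0,0,0,0,0,1,0]
    - [0,0,0,0,0,1,0]

```text
clock: 3.85
position: [0.581, 0.0779, 0.1227]
tool_rot: [179.9, -0.0, -68.5]
contact_force: [0.2, -0.8, 0.1]
opening: 0.008
```

>>> send_rows:
  rows:
    - [0,0,0,0,0,0.6,0]
    - [0,0,0,0,0,0,0]
    - [0,0,0,0,0,0,0]

```text
clock: 4.22
position: [0.5823, 0.0786, 0.1097]
tool_rot: [-179.9, -0.0, -68.5]
contact_force: [0.5, 0.2, 0.2]
opening: 0.004
```

```bash
python3 -c "
from h import *
shift(.581,.081,.09);print(r.read_state()['contact_force'])
im=r.snapshot('scene')[170:290,240:400]
cv2.imwrite('pics/b1.png',cv2.resize(np.ascontiguousarray(im[:,:,::-1]),(800,600),interpolation=2))"
```

```text
at [0.5823 0.0786 0.1097] units [-0.11  0.01  0.79] t 4.225
[0.50087614 0.17196407 0.19840576]
```

View pics/b1.png

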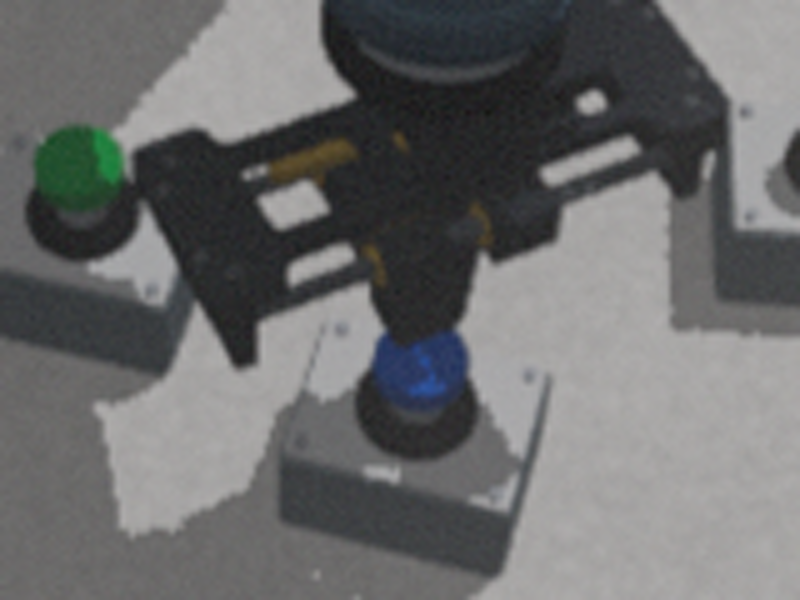

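The shut fingertip is centred just above the blue cap (enlarged crop, about (421,365)). Pressing down slowly.

>>> send_rows:
  rows:
    - [0,0,0,-0.1,0,0.4,0]
    - [0,0,0,0,0,0.3,0]
    - [0,0,0,0,0,0.1,0]
    - [0,0,0,0,0,0.1,0]
    - [0,0,0,0,0,0.1,0]

```text
clock: 4.9
position: [0.5807, 0.0814, 0.0838]
tool_rot: [180.0, 0.0, -68.5]
contact_force: [-2.9, 0.2, 3.7]
opening: 0.003
```

>>> send_rows:
  rows:
    - [0,0,0,0,0,0.1,0]
    - [0,0,0,0,0,0.1,0]
    - [0,0,0,0,0,0.1,0]
    - [0,0,0,0,0,0,0]

```text
clock: 5.4
position: [0.5808, 0.0814, 0.0764]
tool_rot: [-180.0, 0.0, -68.5]
contact_force: [-4.1, 0.7, 6.7]
opening: 0.004
```

>>> send_rows:
  rows:
    - [0,0,0,0,0,0.1,0]
    - [0,0,0,0,0,0,0]

```text
clock: 5.65
position: [0.5808, 0.0814, 0.0744]
tool_rot: [-180.0, -0.0, -68.5]
contact_force: [-5.0, 1.1, 10.1]
opening: 0.005
```

>>> send_rows:
  rows:
    - [0,0,0,0,0,-0.2,0]
    - [0,0,0,0,0,-0.2,0]
    - [0,0,0,0,0,-0.8,0]
    - [0,0,0,0,0,-1,0]
    - [0,0,0,0,0,0,0]

```text
clock: 6.28
position: [0.5828, 0.0812, 0.1317]
tool_rot: [-179.7, -0.1, -68.5]
contact_force: [-0.3, -0.8, 0.1]
opening: 0.007
```

```bash
python3 -c "
from h import *
shift(.481,-.042,.125);print(r.read_state()['contact_force'])
a=r.snapshot('scene')
cv2.imwrite('pics/b2.png',cv2.resize(np.ascontiguousarray(a[170:290,240:400,::-1]),(800,600),interpolation=2))"
```

```text
at [0.5828 0.0812 0.1317] units [3.09 5.6  0.25] t 6.275
[-0.27165361 -0.83950166  0.05310677]
```

View pics/b2.png

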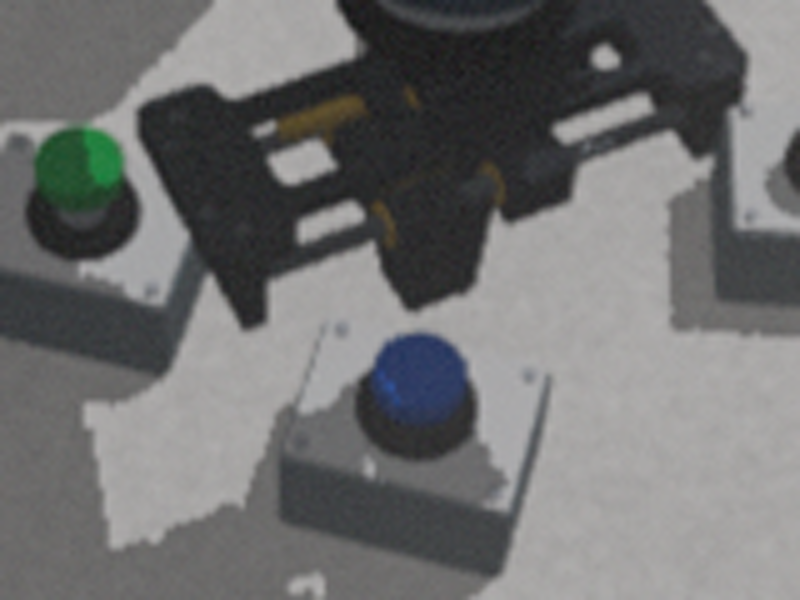

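Blue has dropped: the stem is hidden, and the box corners are where they were. Next is green. I'll settle sideways before contact, to avoid the side force seen on blue.

>>> send_rows:
  rows:
    - [0,0,0,0.5,0.9,0,0]
    - [0,0,0,0.5,0.9,0,0]
    - [0,0,0,0.5,0.9,0,0]
    - [0,0,0,0.5,0.9,0,0]
    - [0,0,0,0.5,0.9,0,0]

```text
clock: 6.95
position: [0.4978, -0.0186, 0.1277]
tool_rot: [179.9, 0.1, -68.5]
contact_force: [1.3, -0.5, 0.1]
opening: 0.008
```

>>> send_rows:
  rows:
    - [0,0,0,0.6,1,0,0]
    - [0,0,0,0,0,0.8,0]
    - [0,0,0,0,0,0,0]
    - [0,0,0,0,0,0,0]

```text
clock: 7.45
position: [0.4812, -0.0411, 0.1086]
tool_rot: [180.0, 0.0, -68.5]
contact_force: [0.5, -0.4, -1.2]
opening: 0.005
```

```bash
python3 -c "
from h import *
shift(.481,-.042,.09);print(r.read_state()['contact_force'])"
```

```text
at [ 0.4812 -0.0411  0.1086] units [0.03 0.02 0.74] t 7.45
[ 0.50684247 -0.43369451 -1.15839964]
```

>>> send_rows:
  rows:
    - [0,0,0,0,0,0.4,0]
    - [0,0,0,0,0,0.3,0]
    - [0,0,0,0,0,0,0]
    - [0,0,0,0,0,0.1,0]
    - [0,0,0,0,0,0.1,0]

```text
clock: 8.07
position: [0.4815, -0.0413, 0.0864]
tool_rot: [-180.0, -0.0, -68.5]
contact_force: [-1.1, 0.4, 3.5]
opening: 0.005
```

>>> send_rows:
  rows:
    - [0,0,0,0,0,0.1,0]
    - [0,0,0,0,0,0.1,0]
    - [0,0,0,0,0,0.1,0]
    - [0,0,0,0,0,0.1,0]
    - [0,0,0,0,0,0,0]

```text
clock: 8.7
position: [0.4815, -0.0413, 0.0764]
tool_rot: [-180.0, -0.0, -68.5]
contact_force: [-1.6, 2.0, 7.5]
opening: 0.007
```

>>> send_rows:
  rows:
    - [0,0,0,0,0,0.1,0]
    - [0,0,0,0,0,0,0]

```text
clock: 8.95
position: [0.4815, -0.0413, 0.0743]
tool_rot: [-180.0, -0.0, -68.5]
contact_force: [-2.3, 1.0, 10.4]
opening: 0.004
```

>>> send_rows:
  rows:
    - [0,0,0,0,0,-0.2,0]
    - [0,0,0,0,0,-0.2,0]
    - [0,0,0,0,0,-0.8,0]
    - [0,0,0,0,0,-1,0]
    - [0,0,0,0,0,0,0]

```text
clock: 9.57
position: [0.4825, -0.0417, 0.13]
tool_rot: [-179.8, -0.1, -68.5]
contact_force: [0.1, -0.1, 0.2]
opening: 0.001
```

```bash
python3 -c "
from h import *
shift(.4765,.2625,.125);print(r.read_state()['contact_force'])
for n in ('scene','top'):
    caps(n,.074)"
```

```text
at [ 0.4825 -0.0417  0.13  ] units [-11.41  -4.24   0.19] t 9.575
[ 0.14851434 -0.14080122  0.17397425]
scene blue [323.5 244. ] [315 237  18  15 196] [0.5793 0.081  0.074 ]
scene yellow [411.1 192.4] [403 186  17  14 188] [0.467  0.2669 0.074 ]
scene red [322.7 204.9] [317 192  13  25 180] [0.4877 0.0886 0.074 ]
top blue [236.9 194.1] [230 187  15  15 183] [0.5826 0.0807 0.074 ]
top yellow [151.6 241.1] [144 233  16  17 202] [0.4789 0.2645 0.074 ]
top red [230.5 252.3] [227 243   8  24 132] [0.4557 0.0925 0.074 ]
```

>>> send_rows:
  rows:
    - [0,0,0,-0.9,-0.35,-0.2,0]
    - [0,0,0,-0.9,-0.35,-0.2,0]
    - [0,0,0,-0.9,-0.35,0,0]
    - [0,0,0,-0.9,-0.35,0,0]
    - [0,0,0,-0.9,-0.35,0,0]

```text
clock: 10.3
position: [0.4796, 0.0802, 0.1371]
tool_rot: [179.9, 0.1, -68.5]
contact_force: [0.8, 0.5, -0.2]
opening: 0.004
```

>>> send_rows:
  rows:
    - [0,0,0,-0.9,-0.35,0,0]
    - [0,0,0,-0.9,-0.35,0,0]
    - [0,0,0,-0.9,-0.35,0,0]
    - [0,0,0,-0.9,-0.35,0,0]
    - [0,0,0,-0.9,-0.35,0,0]

```text
clock: 10.92
position: [0.479, 0.2007, 0.1369]
tool_rot: [179.8, 0.0, -68.5]
contact_force: [0.4, 0.6, 1.0]
opening: 0.005
```

>>> send_rows:
  rows:
    - [0,0,0,-0.9,-0.35,0.2,0]
    - [0,0,0,-0.9,-0.3,0.2,0]
    - [0,0,0,-0.6,0,0.4,0]
    - [0,0,0,0,0,0.4,0]
    - [0,0,0,0,0,0,0]

```text
clock: 11.55
position: [0.472, 0.2611, 0.107]
tool_rot: [179.8, 0.0, -68.5]
contact_force: [0.3, -0.2, 0.3]
opening: 0.007
```

```bash
python3 -c "
from h import *
shift(.4765,.2625,.09);print(r.read_state()['contact_force'])"
```

```text
at [0.472  0.2611 0.107 ] units [ 0.01 -0.19  0.68] t 11.55
[ 0.28978357 -0.16098632  0.25991573]
```

>>> send_rows:
  rows:
    - [0,0,0,0,-0.2,0.3,0]
    - [0,0,0,0,0,0,0]
    - [0,0,0,0,0,0.3,0]
    - [0,0,0,0,0,0,0]

```text
clock: 12.05
position: [0.4774, 0.2635, 0.0931]
tool_rot: [179.9, 0.0, -68.5]
contact_force: [0.1, 0.3, -0.2]
opening: 0.005
```

```bash
python3 -c "
from h import *
shift(.4765,.2625,.09);print(r.read_state()['contact_force'])
a=r.snapshot('scene')
cv2.imwrite('pics/y1.png',cv2.resize(np.ascontiguousarray(a[120:240,330:490,::-1]),(800,600),interpolation=2))"
```

```text
at [0.4774 0.2635 0.0931] units [0.02 0.05 0.12] t 12.05
[ 0.10750287  0.30579921 -0.20497996]
```

View pics/y1.png

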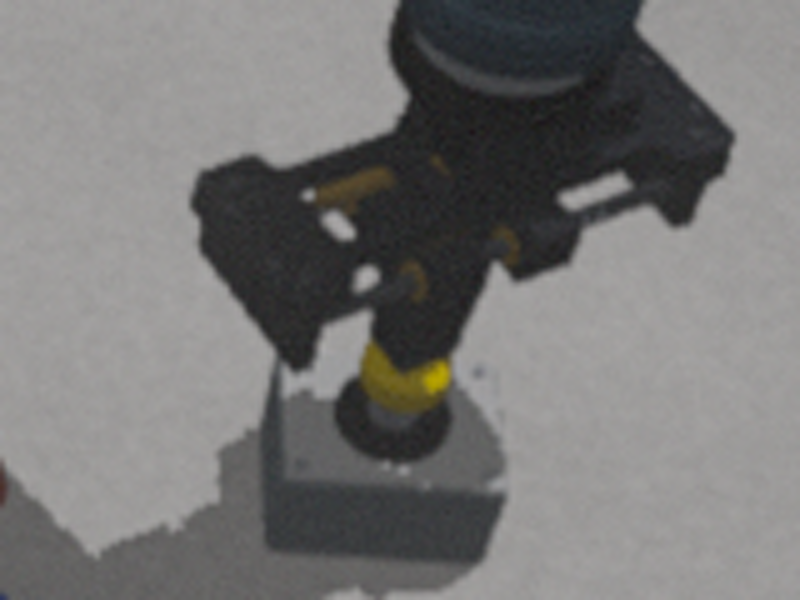

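The tip is centred over the yellow cap (enlarged crop, about (405,370)). Pressing.

>>> send_rows:
  rows:
    - [0,0,0,0,0,0.2,0]
    - [0,0,0,0,0,0.1,0]
    - [0,0,0,0,0,0.1,0]
    - [0,0,0,0,0,0.1,0]
    - [0,0,0,0,0,0,0]

```text
clock: 12.72
position: [0.478, 0.2638, 0.0811]
tool_rot: [-180.0, 0.0, -68.5]
contact_force: [0.4, -1.1, 1.7]
opening: 0.009
```

>>> send_rows:
  rows:
    - [0,0,0,0,0,0.1,0]
    - [0,0,0,0,0,0.1,0]
    - [0,0,0,0,0,0,0]

```text
clock: 13.1
position: [0.478, 0.2638, 0.0765]
tool_rot: [-180.0, -0.0, -68.5]
contact_force: [-1.4, -1.0, 6.9]
opening: 0.008
```

>>> send_rows:
  rows:
    - [0,0,0,0,0,0.1,0]
    - [0,0,0,0,0,0,0]

```text
clock: 13.35
position: [0.478, 0.2639, 0.0744]
tool_rot: [-180.0, -0.0, -68.5]
contact_force: [-3.1, -1.3, 10.9]
opening: 0.007
```

>>> send_rows:
  rows:
    - [0,0,0,0,0,-0.2,0]
    - [0,0,0,0,0,-0.2,0]
    - [0,0,0,0,0,-0.8,0]
    - [0,0,0,0,0,-1,0]
    - [0,0,0,0,0,-1,0]

```text
clock: 13.98
position: [0.477, 0.2636, 0.1536]
tool_rot: [179.9, 0.0, -68.5]
contact_force: [0.4, -0.6, 0.2]
opening: 0.007
```

>>> send_rows:
  rows:
    - [0,0,0,0,0,-1,0]
    - [0,0,0,0,0.9,-1,0]
    - [0,0,0,0,0.9,-1,0]
    - [0,0,0,0,0.9,-1,0]
    - [0,0,0,0,0.9,0,0]

```text
clock: 14.6
position: [0.3942, 0.2307, 0.2554]
tool_rot: [-179.8, -0.0, -68.5]
contact_force: [0.8, -1.1, 0.1]
opening: 0.003
```

>>> send_rows:
  rows:
    - [0,0,0,-1,0,0,0]
    - [0,0,0,-1,0,0,0]
    - [0,0,0,-1,0,0,0]
    - [0,0,0,-1,0,0,0]
    - [0,0,0,0,0,0,0]

```text
clock: 15.22
position: [0.3564, 0.3245, 0.2531]
tool_rot: [179.9, -0.0, -68.3]
contact_force: [0.0, -0.8, 0.2]
opening: 0.009
```

```bash
python3 -c "
from h import *
import cv2
for n in('scene','top'):
    cv2.imwrite(f'pics/{n}9.png',cv2.cvtColor(r.snapshot(n),cv2.COLOR_RGB2BGR)); caps(n,.074,f'pics/{n}9.png')
im=cv2.imread('pics/top9.png')[165:275,120:420]
im2=cv2.imread('pics/scene9.png')[170:300,110:440]
cv2.imwrite('pics/c9.png',np.vstack([cv2.resize(im,(780,286),interpolation=2),cv2.resize(im2,(780,307),interpolation=2)]))"
```

```text
scene blue [323.5 244.2] [315 237  18  15 216] [0.5797 0.0809 0.074 ]
scene green [255.6 204.7] [248 199  17  13 160] [ 0.4792 -0.0423  0.074 ]
scene yellow [410.  195.8] [401 189  18  14 194] [0.4753 0.263  0.074 ]
scene red [138.9 246.9] [130 240  19  15 215] [ 0.5654 -0.2599  0.074 ]
top blue [497.5 123.1] [458  74 102  92 784] [ 0.7518 -0.5185  0.074 ]
top blue [236.8 193.9] [230 187  15  15 174] [0.583  0.0808 0.074 ]
top green [293.3 239.9] [287 233  14  14 147] [ 0.4824 -0.0418  0.074 ]
top yellow [152.8 241.5] [146 234  15  16 197] [0.4781 0.2618 0.074 ]
top red [392.  196.4] [385 190  15  14 173] [ 0.5777 -0.2591  0.074 ]
```

View pics/c9.png

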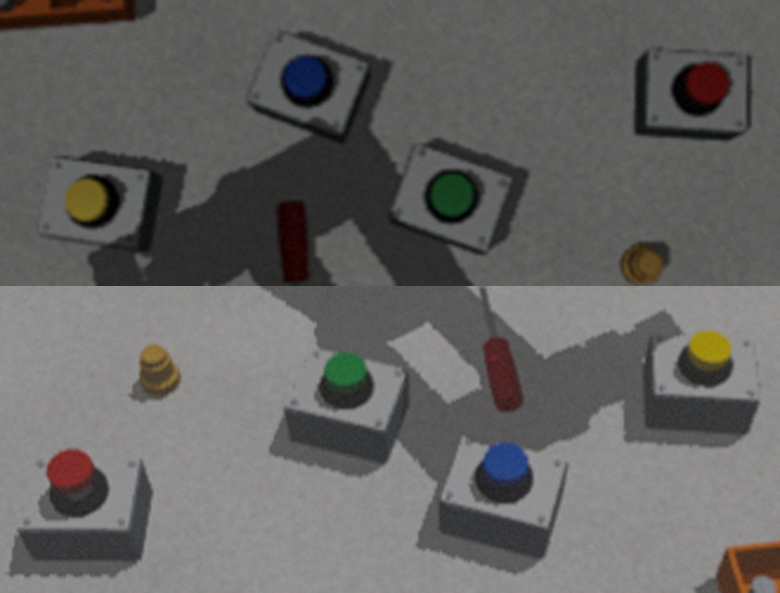

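Blue, green and yellow are down and red is up, with no visible shift in any station or bystander in the crop. The caps moved down 2.8–3.4 px in the scene view, which fits 10 mm of travel.

```bash
python3 -c "
from plant import r
print(r.hand_in(), r.read_state()['clock'])"
```

```text
the job is handed in; nothing more can be done
the job is handed in; nothing more can be done
```

I pressed blue, then green, then yellow with the shut fingertip. Each press went to about 10–11 N with the tip at z ≈ 0.074 m, which is past full travel and into the soft cap spring. I handed the job in at about 15 s, with the hand at z ≈ 0.25 m and clear of everything.

**Final pictures:** In both cameras the three caps sit about 10 mm lower and stayed down. Their positions match the starting ones to about 1 mm, and the box outlines look the same. The red cap is still up. The screwdriver and connector look undisturbed. Only one corner of the tray was in the final crop, so I didn't check all of it, but the hand never went near it.

**One oddity:** The blue press showed about 5 N of sideways force, and yellow about 3 N. I saw no station move as a result. The two cameras disagreed by about 3 mm in x throughout, so I aimed between them.

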